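# Store a grater plate on its sloping stand and lock it

## Task

Put the lime-green grater plate away on the free post of the sloping metal stand: feel its slot down over the post's red wing so that the plate lies flat on the slope, hanging straight down with its grip outwards, like the blue one beside it. Then turn the red wing a quarter turn, crosswise to the slot and pointing at the two red marks, so that the plate is locked on, and let go. Leave the orange plate, the bowl, the jar and the peeler where they are.

Things in the scene. Friction and masses are not known exactly. Their poses are not given: they have to be found in the camera images.
- grater: Lime-green grater plate, loose, 150 x 46 x 6 mm, about 90 g, lying face up on the white cutting board at the start, slot end away from the robot. Origin: centre of its underside; x along its length towards the slot end, z out of its upper face.
- eye (a point): Centre of the green plate's slot, at the underside, 54 mm from the plate's origin along x. The slot goes through the plate, 29 mm long (x) x 12 mm wide (y). Axes as the plate's.
- rib_top (a point): Middle of the top of the green plate's grip rib, 28 mm above its underside, 8 mm from its origin along -x. The rib is 36 mm long (x), 12 mm wide (y) and stands 22 mm high on the upper face. Axes as the plate's.
- board: White cutting board, 240 x 240 x 12 mm, fixed on the table; both loose plates lie on it. Origin: centre of its underside.
- panel: Aluminium panel of the stand, 200 mm along the slope x 240 mm wide, fixed, sloping 35 degrees from level towards the robot. Origin: middle of its upper surface, 79 mm above the table; x up the slope, y along the panel, z out of it. A 10 mm lip runs along its lower edge. The other post, at x 50, y 50 mm, holds a fixed blue plate, locked.
- post_place (a point): Nominal foot of the free post, on the panel's surface at x 50, y -50 mm of the panel, in the middle of a black groove; axes as the panel's. The post is clamped in this groove somewhere within 4 mm of here along y; where exactly must be felt or seen. It is square to the panel: a steel rod of 9 mm diameter, bare for 12 mm, then carrying the red wing.
- wing (a joint): Angle of the free post's red wing (lock collar), rad: 0 = along x of the panel, up and down the slope (open), growing counterclockwise as seen looking down on the panel, 1.571 = across it at its stop, pointing at two red marks (locked). Starts at 0 to 0.3, stays where left. The wing is a bar 26 mm long, 9 mm wide, 16 mm high, 12 to 28 mm out from the panel.
- spare: Orange grater plate of the same size, loose on the cutting board. Origin: centre of its underside, x towards its slot end. Leave alone.
- bowl: Steel bowl, 150 mm wide, 65 mm high, on the table. Origin: centre of its underside. Leave alone.
- jar: Glass jar, 66 mm wide, 100 mm high, red cap, on the table. Origin: centre of its underside. Leave alone.
- peeler: Vegetable peeler with a lime-green handle 100 x 18 x 16 mm and a steel fork, lying on the table, 150 mm long. Origin: on the table under its middle. Leave alone.
There are look-alikes about, which are no part of the job. Leave any pink look-alike of the grater alone.

How it is judged:
By the outcome, as a careful person would: the job done as asked, in the order asked, and still so for the second after the job is handed in, with the robot touching nothing.
It also fails if it takes over 61 s, if anything falls off the work surface, if the arm or the gripper's body presses on something with over 40 N, if the wrist force passes 120 N, or if a joint passes its speed limit or range.

## Robot

A 7-joint arm with a two-finger parallel gripper is mounted at the origin on the work surface. World frame = base frame: x ahead of the robot, y to its left, z up, the work surface at z = 0. Lengths are in m, angles in rad, forces in N, time in s.
With the tool pointing down it reaches from about 0.425 to 0.875 m from the base axis. Payload 8.4 kg.
Tool frame: the origin (TCP) lies between the finger pads; the fingertips stand 22 mm ahead of it and the grasp point (between the pads) lies 3 mm ahead of it (ctrl.tip_extent is the distance from the TCP to the fingertips, in m); z points along the fingers, y is the direction in which the jaws open and shut (so a half turn about z gives the same grasp; the last joint's range is limited). The gripper opens to 85 mm and grips with 20 to 120 N. Pads are 22 mm wide; open, the fingers measure 114 mm over their backs; the gripper's body (76 mm by 85 mm) begins 54 mm behind the grasp point. The pads swing forward as they close: fully open they stand 13 mm farther back than shut.
Start: joints at [-1.27, 0.333, 0.04, 1.465, -0.013, 1.343, -0.059], TCP at [0.253, 0.599, 0.222] pointing down, gripper open.
Joint ranges: [-2.58, 2.58], [-0.38, 2.09], [-1.3, 1.39], [0.25, 2.4], [-1.5, 4.64], [0.08, 2.09], [-2.65, 2.65]. Speed limits (rad/s): [2.22, 2.22, 2.79, 2.79, 3.14, 3.14, 3.14].

## Interface

Orientations are given as [roll, pitch, yaw] about the fixed x, y, z axes, in that order (R = Rz(yaw) Ry(pitch) Rx(roll)).
In Python, from rig import ctrl, imaging gives the robot as it stands.
- The arm moves only by the tool jog_arm, never from a script. Its argument "steps" is one flat list of numbers, 6 for each row, row after row: the shift along the tool's x, y, z in m, then the turn, a rotation vector about the tool's x, y, z in degrees. A call has exactly 5 rows; each row is the pose to reach, as a shift and turn from the pose commanded when the call began, along the tool's axes at that moment; what a row does not reach only later rows make up. A row lasts 1/8 s, in which the tool goes at most 62.5 mm and 10.7 degrees, less where a joint would pass 70% of its speed; a pose out of reach is approached as far as the arm can. A call with a gripper value outside its range is refused whole. "fingers" is the opening, from 0 (shut) to 1 (fully open), set as the call begins (left out, the last holds). The fingers move at their own pace and stop on an object; "force" is the grip in N (left out, the last holds). Time passes only in rows, so rows that repeat a pose let the fingers close, or fill a call up. It gives the time, the measured TCP pose, the force and the opening at its end, in the units of the state.
- ctrl.read_state(): the state, without advancing time (a new reading comes with each control period).
- imaging.grab_frame(name): name is "scene" or "top" or "wrist"; returns the picture (400x640x3 uint8, red, green, blue); there is no depth.
- imaging.camera_info(name): a dict with "fx", "fy", "cx", "cy" (pixels), "R" (3x3) and "t" (3): a world point X has camera coordinates R X + t; the wrist camera has in their place "tool_from_camera" (4x4, takes a point from camera to tool coordinates, whose origin is the TCP and whose axes are the flange's). Camera axes: x right, y down, z forward; pixel columns grow to the right and rows downward; lengths in m; the calibration is good to about 2 mm. A picture is of the moment at which its call begins: read the wrist's pose just before it. camera_info takes no time and is no camera call.
- ctrl.hand_in(): hands the job in, once; it reports no verdict.
Trained networks look in the newest picture that a camera, given by its name, has taken for a name from the list of things; names that differ only in an ending like _2 or _b are one class to them, and where a whole thing is asked for, a point or a joint stands for the part that bears it (a point fixed in the world has none). Each returns a list of dicts, best first, with "score" (0 to 1); they miss things now and then, are a little off and sometimes report something else, mostly with a low value. They report only what shows in the picture. A call takes as long as a camera call. They do not tell look-alikes from the thing itself.
- imaging.boxes_of(camera, name): "centre" ([x, y, z] in m, in world coordinates, good to about 4 mm: the middle of the surface that is visible of it).
- imaging.tip_of(camera, name): "centre" ([x, y, z] in m, in world coordinates, good to about 4 mm: a listed point, or the origin of a listed thing).
The state is a dict: "t": time; "q": joint angles; "joint_vel": joint speeds; "tau": joint torques, N m; "tcp_pos": TCP position; "orientation": TCP orientation; "contact_force": force on the tool from outside, world axes, zero at the start; "ft_torque": the same for the moment, N m; "gripper_width": finger opening in m.
Only numpy, scipy, OpenCV 4.12 (cv2) and the standard library are available. Lean on these libraries where they do the work, as an engineer would, in place of code of your own. Each camera call takes 0.05 s, during which the arm holds its last target. There are 200 camera calls.

## Working session

There is one attempt and no reset: what is moved stays moved. The work goes in short steps, Python scripts to look and compute and a tool call to move; the robot and the scene stay as the last step left them, time stands still between calls to the robot, and variables do not carry over. Pictures are saved under pics/ and viewed, about 8 in all and at most 12, crops included, and the job is handed in when it is done.

Besides the shell and the picture viewer there is one more tool, called after "Emit:" as name(argument=value, ...) on one line, values as JSON. jog_arm: Moves the arm, as the interface text tells. Its arguments: {"type":"object","properties":{"steps":{"type":"array"},"fingers":{"type":"number"},"force":{"type":"number"}},"required":["steps"]}

```bash
ls; mkdir -p pics; python3 - <<'E'
from rig import ctrl, imaging
import cv2,numpy as np
s=ctrl.read_state();print({k:np.round(v,4).tolist() for k,v in s.items()})
for c in ("scene","top"):
    im=imaging.grab_frame(c);cv2.imwrite(f"pics/{c}0.png",im[:,:,::-1])
    i=imaging.camera_info(c);print(c,{k:np.round(v,4).tolist() for k,v in i.items()})
    for n in ("grater","eye","rib_top","panel","post_place","wing","board","spare"):
        print(n,"box",[(np.round(d["centre"],3).tolist(),round(d["score"],2)) for d in imaging.boxes_of(c,n)] if n!="post_place" else "", "tip",[(np.round(d["centre"],3).tolist(),round(d["score"],2)) for d in imaging.tip_of(c,n)])
print(imaging.camera_info("wrist"), ctrl.read_state()["t"], ctrl.tip_extent)
E
```

```text
pics
{'t': 0.0, 'q': [-1.2702, 0.3339, 0.0399, 1.4663, -0.0134, 1.3433, -0.0585], 'joint_vel': [-0.0004, 0.0013, -0.0003, 0.0009, -0.0007, -0.001, 0.0012], 'tau': [0.0006, -65.8559, 1.3663, -40.5561, 0.017, 0.0125, -0.0], 'tcp_pos': [0.2528, 0.5983, 0.2209], 'orientation': [-3.1399, 0.0001, 2.7418], 'contact_force': [-0.2662, -0.069, 0.327], 'ft_torque': [-0.012, 0.0606, -0.0426], 'gripper_width': 0.0854}
scene {'fx': 368.1625, 'fy': 368.1625, 'cx': 316.3684, 'cy': 199.6051, 'R': [[0.8448, 0.535, -0.0059], [0.3807, -0.6089, -0.696], [-0.3759, 0.5857, -0.7181]], 't': [-0.5073, -0.0853, 1.2633]}
grater box [([0.494, 0.162, 0.02], 0.85), ([0.253, 0.272, 0.006], 0.57)] tip [([0.49, 0.165, 0.007], 0.85), ([0.251, 0.274, 0.001], 0.8), ([0.568, 0.478, 0.002], 0.7)]
eye box [([0.259, 0.269, 0.003], 0.68), ([0.496, 0.163, 0.014], 0.63), ([0.572, 0.473, 0.009], 0.52)] tip [([0.218, 0.229, -0.005], 0.87), ([0.59, 0.433, 0.0], 0.69), ([0.54, 0.186, 0.009], 0.62)]
rib_top box [([0.255, 0.269, 0.009], 0.91), ([0.494, 0.159, 0.019], 0.71), ([0.574, 0.472, 0.005], 0.57)] tip [([0.255, 0.282, 0.032], 0.92), ([0.564, 0.489, 0.027], 0.83), ([0.485, 0.166, 0.041], 0.64), ([0.503, 0.216, 0.002], 0.26)]
panel box [([0.518, -0.223, 0.092], 0.94)] tip [([0.505, -0.214, 0.077], 0.71)]
post_place box  tip [([0.541, -0.261, 0.11], 0.69)]Traceback (most recent call last):
  File "<stdin>", line 8, in <module>
ValueError: it knows: board, bowl, eye, grater, jar, panel, peeler, post_place, rib_top, spare
```

```bash
python3 - <<'E'
from rig import ctrl, imaging
import cv2,numpy as np
im=imaging.grab_frame("top");cv2.imwrite("pics/top0.png",im[:,:,::-1])
i=imaging.camera_info("top");print({k:np.round(v,4).tolist() for k,v in i.items()})
f=lambda L:[(np.round(d["centre"],3).tolist(),round(d["score"],2)) for d in L]
for n in ("grater","eye","rib_top","panel","post_place","board"): print(n,f(imaging.tip_of("top",n)))
print(imaging.camera_info("wrist"), ctrl.read_state()["t"], ctrl.tip_extent)
E
```

```text
{'fx': 491.0424, 'fy': 491.0424, 'cx': 320.1173, 'cy': 201.9469, 'R': [[-0.006, -0.9998, -0.0168], [-0.9945, 0.0077, -0.1041], [0.1042, 0.0161, -0.9944]], 't': [0.1319, 0.5255, 1.5378]}
grater [([0.249, 0.278, -0.002], 0.94), ([0.495, 0.166, 0.018], 0.93), ([0.567, 0.48, 0.002], 0.79), ([0.772, -0.186, 0.002], 0.32)]
eye [([0.216, 0.236, -0.003], 0.95), ([0.592, 0.431, 0.001], 0.88), ([0.544, 0.18, 0.012], 0.69)]
rib_top [([0.487, 0.164, 0.04], 0.76), ([0.25, 0.283, 0.03], 0.72), ([0.559, 0.492, 0.031], 0.61)]
panel [([0.502, -0.212, 0.084], 0.66)]
post_place [([0.537, -0.261, 0.108], 0.71)]
board [([0.495, 0.215, 0.002], 0.96)]
{'fx': 278.2812508862535, 'fy': 278.2812508862535, 'cx': 325.4584801733054, 'cy': 198.40044415200137, 'tool_from_camera': array([[-3.57721413e-04, -9.45850050e-01, -3.24603689e-01,
         8.37994920e-02],
       [ 9.99999715e-01, -5.54313388e-04,  5.13167410e-04,
        -6.21508617e-04],
       [-6.65311591e-04, -3.24603413e-01,  9.45849979e-01,
        -1.51856436e-01],
       [ 0.00000000e+00,  0.00000000e+00,  0.00000000e+00,
         1.00000000e+00]])} 0.9 0.022
```

View pics/scene0.png

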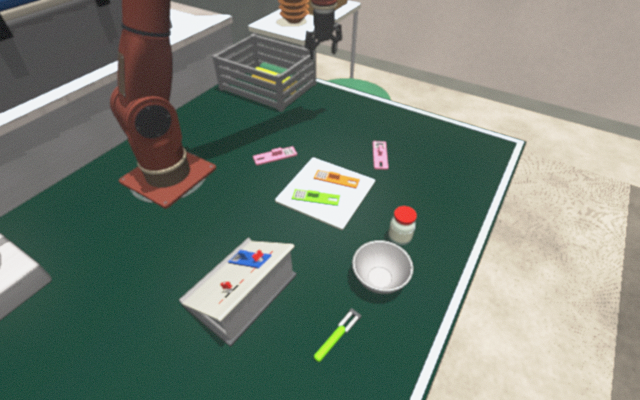

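View pics/top0.png

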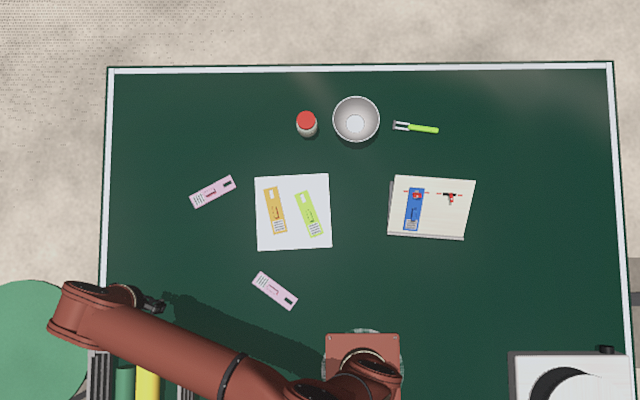

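```bash
cat > h.py <<'E'
from rig import ctrl, imaging
import cv2,numpy as np
from scipy.spatial.transform import Rotation as Ro
def cam(name):
    i=imaging.camera_info(name); K=np.array([[i["fx"],0,i["cx"]],[0,i["fy"],i["cy"]],[0,0,1]])
    if name!="wrist": return K,np.array(i["R"]),np.array(i["t"])
    s=ctrl.read_state(); T=np.eye(4); T[:3,:3]=Ro.from_euler("xyz",s["orientation"]).as_matrix(); T[:3,3]=s["tcp_pos"]
    W=np.linalg.inv(T@i["tool_from_camera"]); return K,W[:3,:3],W[:3,3]
def proj(c,P):
    K,R,t=c; x=(K@(R@np.atleast_2d(P).T+t[:,None])).T; return x[:,:2]/x[:,2:]
def onplane(c,uv,p0,n):
    K,R,t=c; uv=np.atleast_2d(uv); d=np.c_[uv,np.ones(len(uv))]@np.linalg.inv(K).T@R; o=-R.T@t
    return o+d*((p0-o)@n/(d@n))[:,None]
def move(pos,R):  # target as shift/rotvec (deg) in the tool frame now
    s=ctrl.read_state(); R0=Ro.from_euler("xyz",s["orientation"]); 
    return np.round(R0.inv().apply(pos-s["tcp_pos"]),4), np.round((R0.inv()*Ro.from_matrix(R)).as_rotvec(degrees=True),2)
E
python3 - <<'E'
from h import *
im=cv2.imread("pics/top0.png"); c=cam("top")
hsv=cv2.cvtColor(im,cv2.COLOR_BGR2HSV)
m=cv2.inRange(hsv,(30,80,120),(50,255,255)); m[:,:260]=0;m[:170]=0;m[260:]=0;m[:,340:]=0
r=cv2.minAreaRect(cv2.findNonZero(m)); b=cv2.boxPoints(r)
P=onplane(c,b,np.array([0,0,.018]),np.array([0,0,1.]));print(b.round(1),P.round(3),P.mean(0))
e=[P[(k+1)%4]-P[k] for k in range(4)];print([(round(np.linalg.norm(x),3),round(np.degrees(np.arctan2(x[1],x[0])),1)) for x in e])
a=cv2.resize(im[165:260,240:345],None,fx=4,fy=4,interpolation=cv2.INTER_CUBIC)
d=cv2.resize(im[165:260,380:485],None,fx=4,fy=4,interpolation=cv2.INTER_CUBIC)
cv2.imwrite("pics/crop.png",np.vstack([a,d])[:,:] if 0 else cv2.resize(np.hstack([a,d]),(800,362)))
E
```

```text
[[293.7 194.7]
 [306.3 189.8]
 [323.  232.5]
 [310.3 237.4]] [[0.552 0.213 0.018]
 [0.567 0.173 0.018]
 [0.429 0.12  0.018]
 [0.414 0.16  0.018]] [0.49062342 0.16657632 0.018     ]
[(np.float64(0.044), np.float64(-69.0)), (np.float64(0.148), np.float64(-159.1)), (np.float64(0.043), np.float64(110.8)), (np.float64(0.148), np.float64(21.1))]
```

View pics/crop.png

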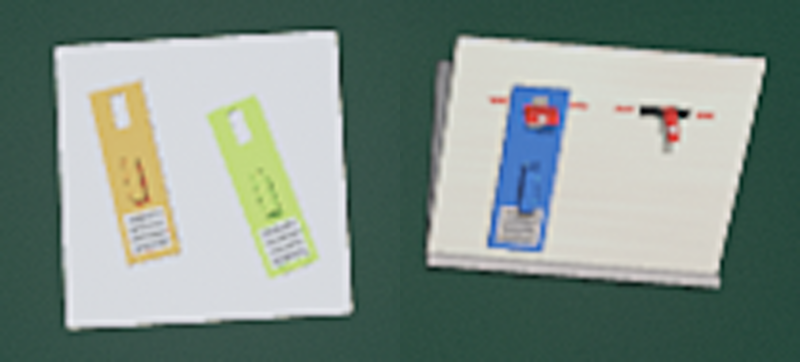

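```bash
cat >> h.py <<'E'
def down(yaw): # tool x at yaw, z down
    return (Ro.from_euler("z",yaw,degrees=True)*Ro.from_euler("x",180,degrees=True)).as_matrix()
def panelR(yaw): return (Ro.from_euler("z",yaw,degrees=True)*Ro.from_euler("y",-35,degrees=True)).as_matrix()
def onpanel(yaw): return panelR(yaw)@np.diag([1,-1,-1.])
E
python3 - <<'E'
from h import *
c=cam("top"); z1=.079+.1*np.sin(np.radians(35))
P=onplane(c,[[394.4,174.7],[475.8,180.2]],np.array([0,0,z1]),np.array([0,0,1.]))
d=P[0]-P[1]; yaw=np.degrees(np.arctan2(d[1],d[0]))-90
print(P,np.linalg.norm(d),yaw)
print("origin",P.mean(0)-panelR(yaw)@[.1,0,0])
print(move(np.array([.47,.15,.25]),down(21)))
E
```

```text
[[ 0.59499832 -0.09521086  0.13635764]
 [ 0.5764059  -0.33575652  0.13635764]] 0.24126311960442293 -4.419758253999831
origin [ 0.5040305  -0.20917107  0.079     ]
(array([-0.3746, -0.3289, -0.0282]), array([  0.  ,  -0.  , 136.09]))
```

Emit:
jog_arm(steps=[-0.375, -0.329, -0.028, 0, 0, 136, -0.375, -0.329, -0.028, 0, 0, 136, -0.375, -0.329, -0.028, 0, 0, 136, -0.375, -0.329, -0.028, 0, 0, 136, -0.375, -0.329, -0.028, 0, 0, 136], fingers=0.45, force=30)

```text
t: 1.52
tcp_pos: [0.3896, 0.316, 0.2397]
orientation: [3.141, -0.001, 1.798]
contact_force: [0.8, 0.9, -0.9]
gripper_width: 0.0383
```

```bash
python3 - <<'E'
from h import *
o=np.array([.504,-.210,.079]);R=panelR(-4.4)
print(o+R@[.05,-.05,0], o+R@[.02,-.05,.10])
print(move(o+R@[.02,-.05,.10],onpanel(-4.4)))
E
```

```text
[ 0.54100094 -0.26299487  0.10767882] [ 0.45931021 -0.25670911  0.17238673]
(array([-0.5737, -0.0612,  0.0669]), array([-32.69,  23.94, 103.61]))
```

Emit:
jog_arm(steps=[-0.574, -0.061, 0.067, -32.7, 23.9, 103.6, -0.574, -0.061, 0.067, -32.7, 23.9, 103.6, -0.574, -0.061, 0.067, -32.7, 23.9, 103.6, -0.574, -0.061, 0.067, -32.7, 23.9, 103.6, -0.574, -0.061, 0.067, -32.7, 23.9, 103.6])

```text
t: 2.15
tcp_pos: [0.4243, 0.041, 0.2065]
orientation: [2.988, -0.256, 1.033]
contact_force: [0.4, 0.4, 0.2]
gripper_width: 0.0386
```

```bash
python3 - <<'E'
from h import *
o=np.array([.504,-.210,.079]);R=panelR(-4.4)
print(ctrl.read_state()["tcp_pos"],move(o+R@[.02,-.05,.10],onpanel(-4.4)))
E
```

```text
[0.42431556 0.04101672 0.20645877] (array([-0.2387,  0.1846,  0.0012]), array([-18.84,  13.63,  58.91]))
```

Emit:
jog_arm(steps=[-0.239, 0.185, 0.001, -18.8, 13.6, 58.9, -0.239, 0.185, 0.001, -18.8, 13.6, 58.9, -0.239, 0.185, 0.001, -18.8, 13.6, 58.9, -0.239, 0.185, 0.001, -18.8, 13.6, 58.9, -0.239, 0.185, 0.001, -18.8, 13.6, 58.9])

```text
t: 2.78
tcp_pos: [0.4597, -0.2438, 0.1758]
orientation: [3.068, -0.553, 0.186]
contact_force: [1.0, 1.0, 0.2]
gripper_width: 0.0384
```

```bash
python3 - <<'E'
from h import *
o=np.array([.504,-.210,.079]);R=panelR(-4.4)
s=ctrl.read_state();print(s["tcp_pos"],s["q"],move(o+R@[.02,-.05,.10],onpanel(-4.4)))
E
```

```text
[ 0.45970958 -0.24382484  0.17580642] [ 0.02845371 -0.25136346  0.54960411  2.25200512 -0.31072334  0.671147
 -0.6102441 ] (array([-0.0042,  0.0124,  0.0024]), array([-4.05,  2.81, 12.67]))
```

Emit:
jog_arm(steps=[-0.002, 0.01, 0.001, -4, 2.8, 12.6, -0.002, 0.01, 0.001, -4, 2.8, 12.6, -0.002, 0.01, 0.001, -4, 2.8, 12.6, -0.002, 0.01, 0.001, -4, 2.8, 12.6, -0.002, 0.01, 0.001, -4, 2.8, 12.6])

```text
t: 3.4
tcp_pos: [0.4607, -0.2512, 0.1744]
orientation: [3.14, -0.608, -0.066]
contact_force: [0.5, -0.4, -0.4]
gripper_width: 0.0381
```

```bash
python3 - <<'E'
from h import *
c=cam("wrist"); im=imaging.grab_frame("wrist")[:,:,::-1].copy()
s=ctrl.read_state();print(s["tcp_pos"],s["orientation"],s["q"].__class__,np.round(s["q"],2),np.round(s["contact_force"],1))
np.savez("w0.npz",K=c[0],R=c[1],t=c[2]); cv2.imwrite("pics/w0.png",im)
cv2.imwrite("pics/w0b.png",cv2.resize(im,(800,500),interpolation=cv2.INTER_CUBIC))
o=np.array([.504,-.210,.079]);R=panelR(-4.4)
for p in ([.05,-.05,0],[.05,-.05,.028],[.1,.12,0],[.1,-.12,0],[-.1,.12,0],[-.1,-.12,0]): print(p,proj(c,o+R@p).round(0))
E
```

```text
[ 0.46070988 -0.25113733  0.17434581] [ 3.13982927 -0.60799921 -0.0663807 ] <class 'numpy.ndarray'> [ 0.1  -0.28  0.47  2.3  -0.3   0.57 -0.84] [-0.2 -0.2 -0.2]
[0.05, -0.05, 0] [[332. 166.]]
[0.05, -0.05, 0.028] [[332. 173.]]
[0.1, 0.12, 0] [[136. 107.]]
[0.1, -0.12, 0] [[414. 110.]]
[-0.1, 0.12, 0] [[175. 298.]]
[-0.1, -0.12, 0] [[393. 300.]]
```

View pics/w0b.png

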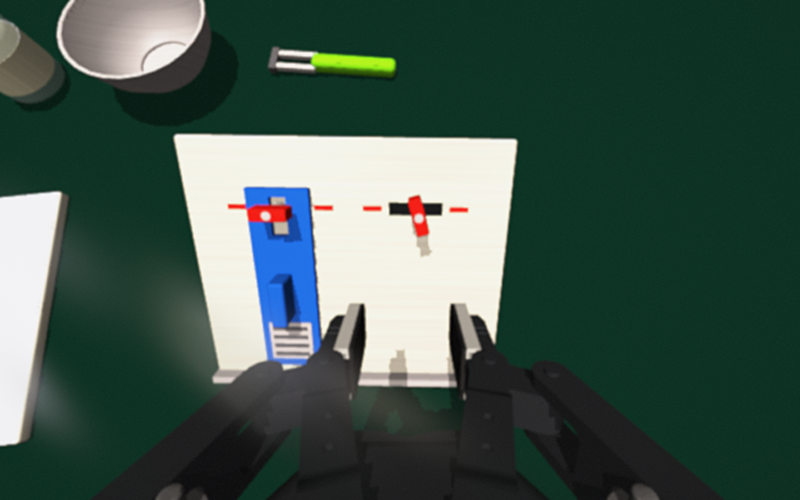

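```bash
python3 - <<'E'
from h import *
from scipy.optimize import least_squares
z=np.load("w0.npz"); c=(z["K"],z["R"],z["t"]); im=cv2.imread("pics/w0.png"); hsv=cv2.cvtColor(im,cv2.COLOR_BGR2HSV)
red=cv2.inRange(hsv,(0,150,90),(8,255,255))|cv2.inRange(hsv,(172,150,90),(180,255,255)); red[:,:180]=0
n,l,st,ce=cv2.connectedComponentsWithStats(red); print([(st[i].tolist(),ce[i].round(1).tolist()) for i in range(1,n) if st[i,4]>5])
g=cv2.inRange(hsv,(0,0,0),(180,255,60)); g[:,:305]=0;g[:150]=0;g[185:]=0;g[:,360:]=0
ng,lg,sg,cg=cv2.connectedComponentsWithStats(g);print("groove",[(sg[i].tolist(),cg[i].round(1).tolist()) for i in range(1,ng) if sg[i,4]>5])
pts=np.array([[140,108],[413,111.2]]); mod=[[.1,.12,0],[.1,-.12,0]]
def f(p): return (proj(c,np.array([p[0],p[1],.079])+np.array(mod)@panelR(p[2]).T)-pts).ravel()
r=least_squares(f,[.504,-.21,-4.4]); print(r.x,r.fun)
for name,p in (("top",[.504,-.21,-4.4]),("fit",r.x)):
    o=np.array([p[0],p[1],.079]);R=panelR(p[2]); k=1+np.argmax(st[1:,4])
    loc=lambda uv,h:(onplane(c,uv,o+R[:,2]*h,R[:,2])-o)@R
    print(name,"marks/groove",[(loc(ce[i],0)*1e3).round(1).tolist() for i in range(1,n) if st[i,4]>5])
    uv=np.argwhere(l==k)[:,::-1].astype(float); L=loc(uv,.028)[:,:2]*1e3
    w=cv2.minAreaRect(L.astype(np.float32)); print(w, L.mean(0), "pca",np.degrees(np.arctan2(*np.linalg.eigh(np.cov(L.T))[1][:,1][::-1])))
    print("dot",loc([[418/1.25,218/1.25]],.028)*1e3,"groove",loc([[415.5/1.25,209/1.25]],0)*1e3)
E
```

```text
[([326, 157, 17, 32, 279], [334.1, 171.6]), ([183, 164, 13, 3, 39], [189.0, 165.0]), ([198, 164, 34, 14, 335], [214.7, 170.0]), ([252, 165, 14, 3, 42], [258.5, 166.0]), ([291, 165, 14, 3, 41], [297.3, 166.0]), ([360, 166, 14, 3, 37], [366.1, 167.1])]
groove [([312, 163, 16, 8, 117], [318.8, 166.6]), ([339, 163, 14, 9, 103], [346.0, 166.5])]
[ 0.50334722 -0.21076261 -4.67127141] [-2.13374739 -0.4839654   2.12888764 -0.17977902]
top marks/groove [[[44.6, -52.2, 0.0]], [[49.7, 82.2, 0.0]], [[45.1, 58.9, 0.0]], [[49.3, 17.8, -0.0]], [[49.6, -18.1, 0.0]], [[49.2, -81.8, 0.0]]]
((51.44334030151367, 47.47783279418945), (11.013489723205566, 28.094858169555664), 0.5145978331565857) [51.86074752 47.40441799] pca 93.95468347604528
dot [[ 49.07562679 -51.69647043  28.        ]] groove [[ 4.88158296e+01 -5.05682186e+01  7.91886463e-14]]
fit marks/groove [[[45.4, -51.2, 0.0]], [[49.9, 83.1, 0.0]], [[45.4, 59.8, 0.0]], [[49.8, 18.8, 0.0]], [[50.3, -17.2, 0.0]], [[50.1, -80.7, -0.0]]]
((51.79209899902344, 48.32933044433594), (11.003026008605957, 28.103769302368164), 0.7701876759529114) [52.2093332  48.25688724] pca 94.21510407784979
dot [[ 49.8789287  -50.75468877  28.        ]] groove [[ 4.96010009e+01 -4.95552719e+01  4.65522228e-14]]
```

```bash
cat > fit.py <<'E'
from h import *
from scipy.optimize import least_squares
def panelfit(c,marks,ys):
    mod=np.array([[.05,y/1e3,0] for y in ys])
    f=lambda p:(proj(c,np.array([p[0],p[1],.079])+mod@panelR(p[2]).T)-marks).ravel()
    r=least_squares(f,[.504,-.21,-4.5]); return r.x,np.abs(r.fun).max()
E
python3 - <<'E'
from fit import *
z=np.load("w0.npz"); c=(z["K"],z["R"],z["t"]); im=cv2.imread("pics/w0.png"); hsv=cv2.cvtColor(im,cv2.COLOR_BGR2HSV)
p,e=panelfit(c,np.array([[189,165],[258.5,166],[297.3,166],[366.1,167.1]]),[82,18,-18,-82]);print(p,e)
o=np.array([p[0],p[1],.079]);R=panelR(p[2])
red=cv2.inRange(hsv,(0,150,150),(8,255,255))|cv2.inRange(hsv,(172,150,150),(180,255,255)); red[:,:320]=0;red[:,350:]=0
L=((onplane(c,np.argwhere(red)[:,::-1],o+R[:,2]*.028,R[:,2])-o)@R)[:,:2]*1e3
print(cv2.minAreaRect(L.astype(np.float32)),np.degrees(np.arctan2(*np.linalg.eigh(np.cov(L.T))[1][:,1][::-1])))
x=im[145:200,315:355]; g=cv2.inRange(x,(150,150,150),(255,255,255)); 
w=np.argwhere(cv2.inRange(im[168:181,328:340],(120,120,150),(255,255,255)))[:,::-1].mean(0)+[328,168]
print("dot",w,((onplane(c,w,o+R[:,2]*.028,R[:,2])-o)@R)*1e3)
T=o+R@[.05,-.0512,.028-.0+.07]; print(move(T,onpanel(p[2])))
E
```

```text
[ 0.50345443 -0.20984808 -4.54388997] 0.3533554781231487
((51.184165954589844, -51.83893585205078), (26.789974212646484, 8.889833450317383), 16.79950714111328) -164.57665470174513
dot [332.98529412 175.02941176] [[ 49.18671306 -50.57014113  28.        ]]
(array([0.0275, 0.007 , 0.0025]), array([-0.32,  0.16,  0.61]))
```

Emit:
jog_arm(steps=[0.0275, 0.0073, 0.002, -0.3, 0.2, 0.6, 0.0275, 0.0073, 0.03, -0.3, 0.2, 0.6, 0.0275, 0.0073, 0.055, -0.3, 0.2, 0.6, 0.0275, 0.0073, 0.0635, -0.3, 0.2, 0.6, 0.0275, 0.0073, 0.0635, -0.3, 0.2, 0.6])

```text
t: 4.08
tcp_pos: [0.5187, -0.2621, 0.1369]
orientation: [-3.141, -0.61, -0.079]
contact_force: [-0.2, 0.4, -0.6]
gripper_width: 0.0388
```

```bash
cat >> h.py <<'E'
O=np.array([.50345,-.20985,.079]); YP=-4.54; RP=panelR(YP)
def st():
    s=ctrl.read_state(); R0=Ro.from_euler("xyz",s["orientation"]).as_matrix()
    print("t",round(s["t"],2),"panel mm",((s["tcp_pos"]-O)@RP*1e3).round(2),"rot err deg",Ro.from_matrix(onpanel(YP).T@R0).as_rotvec(degrees=True).round(2),
      "F panel",(s["contact_force"]@RP).round(1),"Mpanel",(s["ft_torque"]@RP).round(2),"w",round(s["gripper_width"]*1e3,1),"q",np.round(s["q"],2))
E
python3 -c "
from h import *
st()"
```

```text
t 4.08 panel mm [ 49.05 -50.87  36.37] rot err deg [ 0.03 -0.07 -0.01] F panel [-0.5  0.4 -0.3] Mpanel [-0.02  0.57 -0.01] w 38.8 q [-0.01 -0.08  0.56  2.25 -0.52  0.46 -0.68]
```

Emit:
jog_arm(steps=[0.0005, 0, 0, 0, 0, 0, 0.0005, 0, 0, 0, 0, 0, 0.0005, 0, 0, 0, 0, 0, 0.0005, 0, 0, 0, 0, 0, 0.0005, 0, 0, 0, 0, 0], fingers=0, force=25)

```text
t: 4.7
tcp_pos: [0.5191, -0.2626, 0.1381]
orientation: [-3.141, -0.611, -0.08]
contact_force: [-0.3, -0.2, 0.5]
gripper_width: 0.0
```

```bash
python3 -c "
from h import *
st()"
```

```text
t 4.7 panel mm [ 50.08 -51.34  37.1 ] rot err deg [0.01 0.04 0.05] F panel [ 0.  -0.3  0.6] Mpanel [-0.01  0.62 -0.03] w 0.0 q [-0.01 -0.08  0.56  2.25 -0.52  0.46 -0.68]
```

```bash
python3 - <<'E'
from h import *
im=imaging.grab_frame("wrist")[:,:,::-1]; np.savez("w1.npz",*cam("wrist")); cv2.imwrite("pics/w1.png",im); im2=imaging.grab_frame("scene")[:,:,::-1]; cv2.imwrite("pics/s1.png",im2)
a=cv2.resize(im[100:400,170:490],(400,375)); b=cv2.resize(im2[220:350,170:310],(400,371),interpolation=cv2.INTER_CUBIC)
cv2.imwrite("pics/w1b.png",np.hstack([a[:371],b]))
E
```

```text
(no output)
```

View pics/w1b.png

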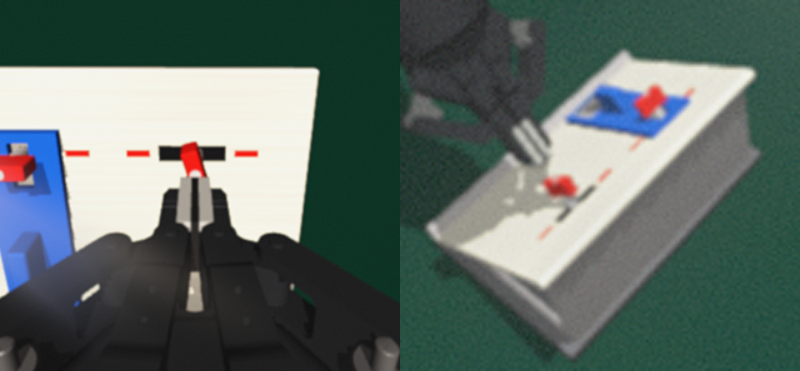

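```bash
python3 - <<'E'
from h import *
s=ctrl.read_state();T=Ro.from_euler("xyz",s["orientation"]).as_matrix(); tip=s["tcp_pos"]+T[:,2]*.022
c=cam("scene"); w=cam("wrist")
z=np.load("w1.npz"); 
for n,P in (("tip",tip),("tcp",s["tcp_pos"]),("wingtop",O+RP@[.05,-.0515,.028]),("c1",O+RP@[.1,.12,0]),("c2",O+RP@[.1,-.12,0]),("c3",O+RP@[-.1,-.12,0]),("c4",O+RP@[-.1,.12,0])):
    u=proj(c,P)[0]; v=proj(w,P)[0]; print(n,P.round(3),"scene crop",((u-[170,220])*2.86).round(0),"wrist crop",((v-[170,100])*1.25).round(0))
E
```

```text
tip [ 0.532 -0.264  0.12 ] scene crop [163. 190.] wrist crop [193. 164.]
tcp [ 0.519 -0.263  0.138] scene crop [147. 169.] wrist crop [193. 183.]
wingtop [ 0.524 -0.263  0.131] scene crop [154. 178.] wrist crop [194. 175.]
c1 [ 0.595 -0.097  0.136] scene crop [350.  67.] wrist crop [-121.   69.]
c2 [ 0.576 -0.336  0.136] scene crop [136. 282.] wrist crop [319.  68.]
c3 [ 0.412 -0.323  0.022] scene crop [ 32. 237.] wrist crop [288. 341.]
c4 [ 0.431 -0.084  0.022] scene crop [228.  58.] wrist crop [-40. 341.]
```

Emit:
jog_arm(steps=[0, 0, 0, 0, 0, 0, 0, 0, 0, 0, 0, 0, 0, 0, 0.006, 0, 0, 0, 0, 0, 0.012, 0, 0, 0, 0, 0, 0.012, 0, 0, 0], fingers=0.3)

```text
t: 5.42
tcp_pos: [0.5259, -0.2628, 0.1273]
orientation: [-3.141, -0.61, -0.08]
contact_force: [-0.9, -0.6, -0.8]
gripper_width: 0.0253
```

```bash
python3 - <<'E'
from h import *
st()
im=imaging.grab_frame("wrist")[:,:,::-1]; cv2.imwrite("pics/w2.png",im); im2=imaging.grab_frame("scene")[:,:,::-1]; cv2.imwrite("pics/s2.png",im2)
a=cv2.resize(im[150:300,245:405],(400,375),interpolation=cv2.INTER_CUBIC); b=cv2.resize(im2[220:350,170:310],(400,371),interpolation=cv2.INTER_CUBIC)
cv2.imwrite("pics/w2b.png",np.hstack([a[:371],b]))
E
```

```text
t 5.42 panel mm [ 49.5  -51.04  24.36] rot err deg [ 0.02 -0.05  0.03] F panel [-1.1 -0.7 -0.2] Mpanel [ 0.01  0.57 -0.02] w 25.3 q [-0.03 -0.05  0.58  2.25 -0.59  0.45 -0.62]
```

View pics/w2b.png

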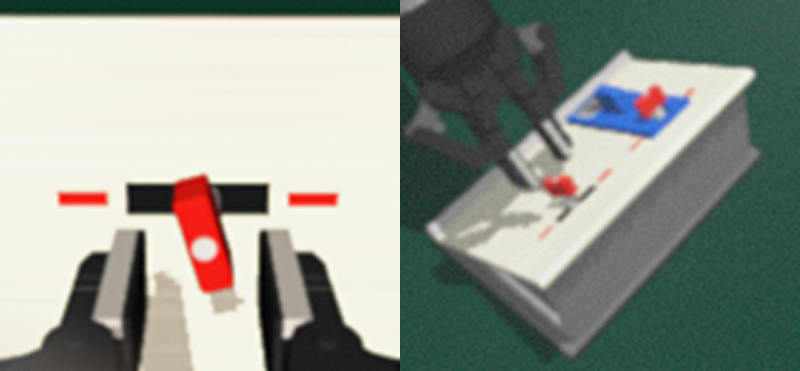

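```bash
python3 - <<'E'
from h import *
w=cam("wrist");sc=cam("scene");s=ctrl.read_state();T=Ro.from_euler("xyz",s["orientation"]).as_matrix()
for p in [[x,y,z] for x in (-11,11) for y in (-12.6,12.6) for z in (0,10,22)]:
    P=s["tcp_pos"]+T@np.array(p)/1e3; print(p,((proj(w,P)[0]-[245,150])*2.5).round(),((proj(sc,P)[0]-[170,220])*2.86).round())
print(imaging.camera_info("wrist")["tool_from_camera"].round(3))
for h in (12,28): print("wing",h,((proj(w,O+RP@[.05,-.0515,h/1e3])[0]-[245,150])*2.5).round(),((proj(sc,O+RP@[.05,-.0515,h/1e3])[0]-[170,220])*2.86).round())
E
```

```text
[-11, -12.6, 0] [149. 280.] [161. 168.]
[-11, -12.6, 10] [152. 260.] [168. 177.]
[-11, -12.6, 22] [155. 238.] [176. 188.]
[-11, 12.6, 0] [250. 280.] [137. 190.]
[-11, 12.6, 10] [247. 260.] [145. 200.]
[-11, 12.6, 22] [244. 238.] [153. 211.]
[11, -12.6, 0] [147. 201.] [174. 171.]
[11, -12.6, 10] [150. 184.] [181. 181.]
[11, -12.6, 22] [153. 166.] [190. 192.]
[11, 12.6, 0] [252. 201.] [150. 194.]
[11, 12.6, 10] [249. 184.] [158. 204.]
[11, 12.6, 22] [246. 165.] [166. 215.]
[[-0.001 -0.946 -0.326  0.084]
 [ 1.    -0.001 -0.001  0.001]
 [ 0.    -0.326  0.946 -0.152]
 [ 0.     0.     0.     1.   ]]
wing 12 [200. 217.] [165. 193.]
wing 28 [200. 247.] [154. 178.]
```

Emit:
jog_arm(steps=[0.0005, 0, 0.002, 0, 0, 0, 0.0005, 0, 0.004, 0, 0, 0, 0.0005, 0, 0.006, 0, 0, 0, 0.0005, 0, 0.008, 0, 0, 0, 0.0005, 0, 0.008, 0, 0, 0])

```text
t: 6.15
tcp_pos: [0.5309, -0.2634, 0.1217]
orientation: [-3.141, -0.611, -0.08]
contact_force: [-0.7, -0.6, 0.3]
gripper_width: 0.0257
```

```bash
python3 -c "
from h import *
st()"
```

```text
t 6.15 panel mm [ 50.4  -51.25  16.83] rot err deg [0.01 0.   0.04] F panel [-0.4 -0.6  0.6] Mpanel [0.03 0.61 0.02] w 25.7 q [-0.03 -0.03  0.59  2.25 -0.63  0.44 -0.58]
```

Emit:
jog_arm(steps=[0, 0, 0.003, 0, 0, 0, 0, 0, 0.006, 0, 0, 0, 0, 0, 0.009, 0, 0, 0, 0, 0, 0.012, 0, 0, 0, 0, 0, 0.012, 0, 0, 0])

```text
t: 6.78
tcp_pos: [0.5378, -0.264, 0.1117]
orientation: [-3.141, -0.611, -0.08]
contact_force: [0.3, -0.7, 0.0]
gripper_width: 0.0259
```

```bash
python3 - <<'E'
from h import *
st()
im=imaging.grab_frame("wrist")[:,:,::-1]; cv2.imwrite("pics/w3.png",im); im2=imaging.grab_frame("scene")[:,:,::-1]; cv2.imwrite("pics/s3.png",im2)
a=cv2.resize(im[150:300,245:405],(400,375),interpolation=cv2.INTER_CUBIC); b=cv2.resize(im2[220:350,170:310],(400,371),interpolation=cv2.INTER_CUBIC)
cv2.imwrite("pics/w3b.png",np.hstack([a[:371],b]))
E
```

```text
t 6.78 panel mm [ 50.29 -51.23   4.72] rot err deg [ 0.01 -0.01  0.04] F panel [ 0.3 -0.7 -0.2] Mpanel [-0.03  0.61  0.01] w 25.9 q [-0.04  0.01  0.59  2.25 -0.7   0.42 -0.52]
```

View pics/w3b.png

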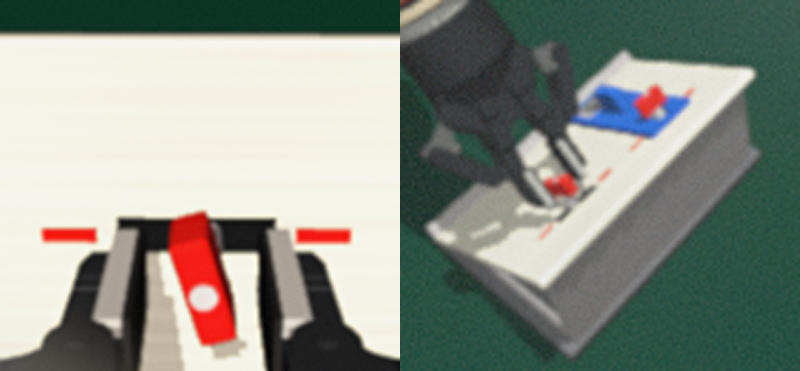

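Emit:
jog_arm(steps=[0, 0, 0.002, 0, 0, 0, 0, 0, 0.004, 0, 0, 0, 0, 0, 0.006, 0, 0, 0, 0, 0, 0.007, 0, 0, 0, 0, 0, 0.007, 0, 0, 0])

```text
t: 7.5
tcp_pos: [0.5418, -0.2643, 0.1062]
orientation: [-3.141, -0.611, -0.08]
contact_force: [-0.1, 0.6, -0.3]
gripper_width: 0.0256
```

Emit:
jog_arm(steps=[0, 0, 0, 0, 0, 0, 0, 0, 0, 0, 0, 0, 0, 0, 0, 0, 0, 0, 0, 0, 0, 0, 0, 0, 0, 0, 0, 0, 0, 0], fingers=0, force=25)

```text
t: 8.12
tcp_pos: [0.5417, -0.2646, 0.1064]
orientation: [-3.141, -0.611, -0.08]
contact_force: [-2.3, -1.1, 2.8]
gripper_width: 0.0087
```

```bash
python3 -c "
from h import *
st()
im=imaging.grab_frame('wrist')[:,:,::-1]; cv2.imwrite('pics/w4.png',im)"
```

```text
t 8.12 panel mm [ 50.52 -51.55  -1.91] rot err deg [-0.01  0.03  0.05] F panel [-0.2 -1.3  3.6] Mpanel [-0.37  0.89  0.02] w 8.7 q [-0.04  0.03  0.59  2.24 -0.75  0.42 -0.48]
```

Emit:
jog_arm(steps=[0, 0, 0, 0, 0, 0, 0, 0, 0, 0, 0, 0, 0, 0, -0.02, 0, 0, 0, 0, 0, -0.05, 0, 0, 0, 0, 0, -0.1, 0, 0, 0], fingers=0.35)

```text
t: 8.8
tcp_pos: [0.4837, -0.259, 0.1878]
orientation: [-3.141, -0.608, -0.079]
contact_force: [1.1, 0.1, 0.3]
gripper_width: 0.0299
```

```bash
python3 - <<'E'
from h import *
st(); c=cam("wrist"); im=imaging.grab_frame("wrist")[:,:,::-1].copy(); cv2.imwrite("pics/w5.png",im); np.savez("w5.npz",*c)
hsv=cv2.cvtColor(im,cv2.COLOR_BGR2HSV); red=cv2.inRange(hsv,(0,150,150),(8,255,255))|cv2.inRange(hsv,(172,150,150),(180,255,255))
n,l,s,ce=cv2.connectedComponentsWithStats(red)
for i in range(1,n):
    if s[i,4]>15:
        L=((onplane(c,np.argwhere(l==i)[:,::-1],O+RP[:,2]*.028,RP[:,2])-O)@RP)[:,:2]*1e3
        print(s[i],ce[i].round(1),((onplane(c,ce[i],O,RP[:,2])-O)@RP*1e3).round(1),cv2.minAreaRect(L.astype(np.float32)))
# plate frame: z up at board
yaw=21; a=np.radians(yaw); cen=np.array([.4906,.1666]); rib=cen-.008*np.array([np.cos(a),np.sin(a)])
print(rib, move(np.array([*rib,.10]),down(yaw)))
E
```

```text
t 8.8 panel mm [ 49.47 -50.6   98.12] rot err deg [ 0.02 -0.15 -0.02] F panel [ 1.1  0.2 -0.4] Mpanel [0.03 0.57 0.03] w 29.9 q [ 0.02 -0.25  0.52  2.25 -0.27  0.58 -0.9 ]
[322 190  12  19 160] [327.5 197.3] [[ 47.8 -53.   -0. ]] ((55.838382720947266, -52.75067138671875), (9.302485466003418, 16.103776931762695), 89.73904418945312)
[179 196  10   2  20] [183.5 196.5] [[48.7 83.7 -0. ]] ((58.16807556152344, 68.564208984375), (7.734016418457031, 0.889640748500824), 89.98867797851562)
[193 197  32  16 307] [209.  203.7] [[41.4 60.5  0. ]] ((50.91211700439453, 48.442447662353516), (27.47820281982422, 13.614337921142578), 89.98867797851562)
[323 209  10  12  79] [327.5 215.7] [[ 28.9 -53.   -0. ]] ((41.72545623779297, -52.78971862792969), (7.7864155769348145, 10.230198860168457), 89.80659484863281)
[0.48313136 0.16373306] (array([-0.0825, -0.4244,  0.0565]), array([  8.03, -34.67, -24.88]))
```

Emit:
jog_arm(steps=[-0.02, -0.06, 0.0, 0, -6, -4, -0.05, -0.18, 0.0, 4, -20, -14, -0.08, -0.3, 0.01, 8, -34, -25, -0.08, -0.3, 0.01, 8, -34, -25, -0.08, -0.3, 0.01, 8, -34.7, -24.9])

```text
t: 9.48
tcp_pos: [0.4497, 0.0465, 0.1343]
orientation: [-3.137, 0.006, 0.372]
contact_force: [1.5, 0.9, -0.9]
gripper_width: 0.0299
```

```bash
python3 - <<'E'
from h import *
st();print(move(np.array([.4831,.1637,.12]),down(21)))
E
```

```text
t 9.47 panel mm [-28.81 251.25  87.7 ] rot err deg [  8.07 -34.79 -25.01] F panel [ 0.7  1.  -1.5] Mpanel [-0.04 -0.08  0.02] w 29.9 q [-0.15  0.01 -0.05  2.03 -0.    1.11 -1.4 ]
(array([ 0.0739, -0.097 ,  0.0143]), array([-0.26,  0.34,  0.33]))
```

Emit:
jog_arm(steps=[0.034, -0.047, 0.01, -0.2, 0.3, 0.3, 0.074, -0.097, 0.034, -0.2, 0.3, 0.3, 0.074, -0.097, 0.034, -0.2, 0.3, 0.3, 0.074, -0.097, 0.034, -0.2, 0.3, 0.3, 0.074, -0.097, 0.034, -0.2, 0.3, 0.3])

```text
t: 10.1
tcp_pos: [0.4829, 0.1598, 0.1008]
orientation: [3.141, -0.002, 0.362]
contact_force: [0.2, 0.0, 0.3]
gripper_width: 0.0297
```

```bash
python3 - <<'E'
from h import *
s=ctrl.read_state(); print(s["tcp_pos"],s["orientation"])
c=cam("wrist"); im=imaging.grab_frame("wrist")[:,:,::-1].copy(); cv2.imwrite("pics/w6.png",im); np.savez("w6.npz",*c)
hsv=cv2.cvtColor(im,cv2.COLOR_BGR2HSV); m=cv2.inRange(hsv,(30,100,100),(50,255,255))
n,l,t,ce=cv2.connectedComponentsWithStats(m); print(t[t[:,4]>50].tolist())
for f in ("eye","rib_top","grater"): print(f,[(d["centre"],d["score"]) for d in imaging.tip_of("wrist",f)])
cv2.imwrite("pics/w6b.png",cv2.resize(im,(800,500),interpolation=cv2.INTER_CUBIC))
E
```

```text
[0.48291498 0.1598205  0.10078761] [ 3.14143842e+00 -1.69812242e-03  3.62462248e-01]
[[0, 0, 640, 400, 249348], [295, 101, 56, 164, 6652]]
eye [([0.5437, 0.1846, 0.0126], 0.89), ([0.4974, 0.2144, -0.0014], 0.29)]
rib_top [([0.2556, 0.2767, 0.0299], 0.79), ([0.4804, 0.1631, 0.041], 0.61), ([0.4994, 0.2127, -0.0002], 0.53)]
grater [([0.4944, 0.1653, 0.0118], 0.87), ([0.5067, 0.2742, 0.015], 0.62), ([0.2459, 0.2751, -0.0009], 0.56)]
```

View pics/w6b.png

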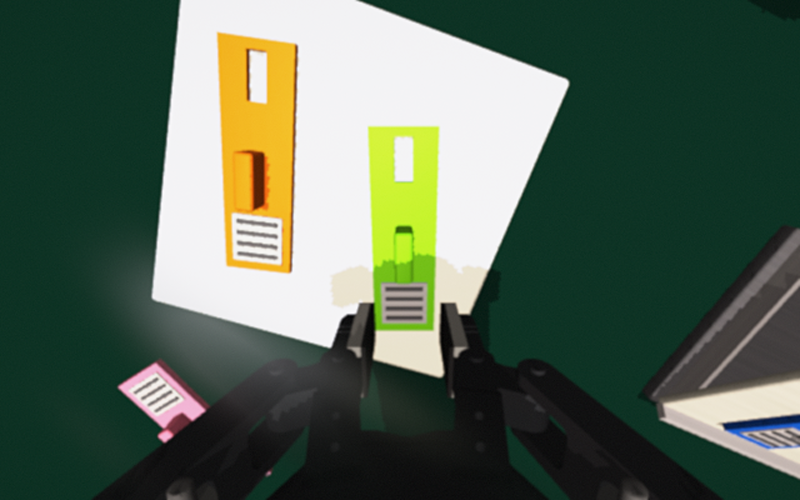

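```bash
python3 - <<'E'
from h import *
z=np.load("w6.npz"); c=(z["arr_0"],z["arr_1"],z["arr_2"]); im=cv2.imread("pics/w6.png"); hsv=cv2.cvtColor(im,cv2.COLOR_BGR2HSV)
m=cv2.inRange(hsv,(30,100,60),(50,255,255)); m[:98]=0;m[268:]=0;m[:,:290]=0;m[:,356:]=0
C,H=cv2.findContours(m,cv2.RETR_CCOMP,cv2.CHAIN_APPROX_NONE)
up=np.array([0,0,1.])
big=max(C,key=cv2.contourArea)[:,0].astype(float)
L=onplane(c,big,np.array([0,0,.018]),up)[:,:2]
r=cv2.minAreaRect((L*1e3).astype(np.float32)); print("plate",r, cv2.boxPoints(r).round(1).tolist())
for k,h in enumerate(C):
    if H[0][k][3]>=0 and cv2.contourArea(h)>60:
        Q=onplane(c,h[:,0].astype(float),np.array([0,0,.018]),up)[:,:2]; print("hole",cv2.minAreaRect((Q*1e3).astype(np.float32)),h[:,0].min(0),h[:,0].max(0))
# rib top corners (viewed px/1.25)
print("rib front-top edge",onplane(c,np.array([[395,233],[412,233]])/1.25,np.array([0,0,.040]),up)[:,:2]*1e3)
# edges: fit long sides
for side in (0,1):
    pts=[]
    for v in range(110,255,3):
        x=np.flatnonzero(m[v]); 
        if len(x)>20: pts.append([x[0]-.5 if side==0 else x[-1]+.5,v])
    Q=onplane(c,np.array(pts),np.array([0,0,.018]),up)[:,:2]*1e3; p=np.polyfit(Q[:,0],Q[:,1],1); print("side",np.degrees(np.arctan(p[0])),np.polyval(p,490.))
E
```

```text
plate ((491.7713317871094, 165.544921875), (149.22727966308594, 45.878604888916016), 20.746719360351562) [[413.8999938964844, 160.60000610351562], [430.1000061035156, 117.69999694824219], [569.7000122070312, 170.5], [553.4000244140625, 213.39999389648438]]
hole ((443.947021484375, 147.3405303955078), (35.79072952270508, 35.737457275390625), 20.766752243041992) [304 225] [342 259]
hole ((542.4427490234375, 184.70095825195312), (30.280582427978516, 14.14824390411377), 20.75332260131836) [314 108] [331 146]
rib front-top edge [[499.58427978 173.88385979]
 [503.42331415 163.75616918]]
side 20.68298196315297 188.8686494708327
side 20.89199950464326 140.62498034640754
```

```bash
python3 - <<'E'
from h import *
print(move(np.array([.4843,.1627,.02]),down(20.75)), np.round(ctrl.read_state()["contact_force"],1))
E
```

```text
(array([ 0.0019, -0.0017,  0.0809]), array([-0.01, -0.13,  0.04])) [ 0.3 -0.4  0.4]
```

Emit:
jog_arm(steps=[0.002, -0.0017, 0.04, 0, -0.1, 0, 0.002, -0.0017, 0.07, 0, -0.1, 0, 0.002, -0.0017, 0.0808, 0, -0.1, 0, 0.002, -0.0017, 0.0808, 0, -0.1, 0, 0.002, -0.0017, 0.0808, 0, -0.1, 0])

```text
t: 10.92
tcp_pos: [0.4849, 0.1639, 0.0208]
orientation: [-3.141, -0.001, 0.364]
contact_force: [0.2, -0.5, 0.6]
gripper_width: 0.0299
```

Emit:
jog_arm(steps=[0, 0, 0.003, 0, 0, 0, 0, 0, 0.006, 0, 0, 0, 0, 0, 0.009, 0, 0, 0, 0, 0, 0.011, 0, 0, 0, 0, 0, 0.011, 0, 0, 0])

```text
t: 11.55
tcp_pos: [0.484, 0.1636, 0.0084]
orientation: [-3.141, 0.001, 0.364]
contact_force: [0.7, 0.2, 0.5]
gripper_width: 0.0306
```

```bash
python3 - <<'E'
from h import *
s=ctrl.read_state();print(s["tcp_pos"],np.round(s["contact_force"],1))
im=imaging.grab_frame("wrist")[:,:,::-1]; cv2.imwrite("pics/w7.png",im)
sc=imaging.grab_frame("scene")[:,:,::-1]; cv2.imwrite("pics/s7.png",sc)
a=cv2.resize(im[200:320,245:405],(400,300),interpolation=cv2.INTER_CUBIC); b=cv2.resize(sc[140:245,250:390],(400,300),interpolation=cv2.INTER_CUBIC)
cv2.imwrite("pics/w7b.png",np.hstack([a,b]))
E
```

```text
[0.48396715 0.16361296 0.00842875] [0.7 0.2 0.5]
```

View pics/w7b.png

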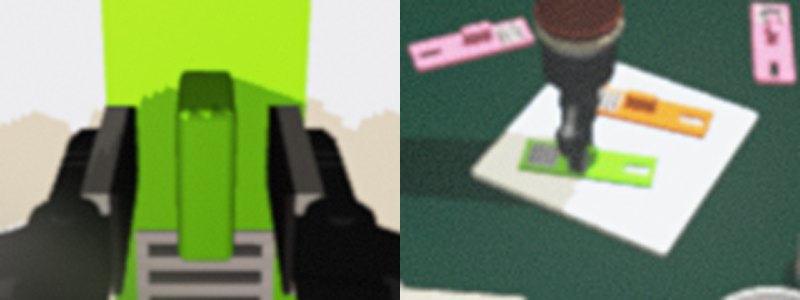

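Emit:
jog_arm(steps=[0, 0, 0.001, 0, 0, 0, 0, 0, 0.002, 0, 0, 0, 0, 0, 0.003, 0, 0, 0, 0, 0, 0.004, 0, 0, 0, 0, 0, 0.004, 0, 0, 0])

```text
t: 12.28
tcp_pos: [0.4843, 0.1637, 0.0079]
orientation: [3.141, 0.0, 0.364]
contact_force: [-17.3, -6.6, 45.5]
gripper_width: 0.0295
```

Emit:
jog_arm(steps=[0, 0, 0, 0, 0, 0, 0, 0, 0, 0, 0, 0, 0, 0, 0, 0, 0, 0, 0, 0, 0, 0, 0, 0, 0, 0, 0, 0, 0, 0], fingers=0, force=60)

```text
t: 12.9
tcp_pos: [0.4875, 0.1645, 0.0089]
orientation: [3.141, -0.006, 0.364]
contact_force: [-7.2, -4.5, 39.0]
gripper_width: 0.011
```

```bash
python3 - <<'E'
from h import *
s=ctrl.read_state();T=Ro.from_euler("xyz",s["orientation"]).as_matrix();print(s["tcp_pos"],np.round(s["contact_force"],1),np.round(s["ft_torque"],2),s["gripper_width"],s["orientation"])
a=np.radians(20.75)
for n,d,h in (("slot",54,12),("rib",-8,40)): print(n,T.T@(np.array([.4918+d/1e3*np.cos(a),.1655+d/1e3*np.sin(a),h/1e3])-s["tcp_pos"])*1e3)
E
```

```text
[0.48751108 0.16451633 0.00892837] [-7.2 -4.5 39. ] [-1.    1.44 -0.03] 0.010973649338782096 [ 3.14124663 -0.00643709  0.36383508]
slot [58.37669861  0.69858929 -2.69567022]
rib [ -3.44169206   0.60430212 -31.09422098]
```

Emit:
jog_arm(steps=[0, 0, -0.006, 0, 0, 0, 0, 0, -0.03, 0, 0, 0, 0, 0, -0.08, 0, 0, 0, 0, 0, -0.13, 0, 0, 0, 0, 0, -0.15, 0, 0, 0])

```text
t: 13.52
tcp_pos: [0.4851, 0.1641, 0.1575]
orientation: [-3.141, -0.003, 0.364]
contact_force: [0.2, -0.1, -1.1]
gripper_width: 0.0108
```

```bash
python3 - <<'E'
from h import *
s=ctrl.read_state();print(s["tcp_pos"],np.round(s["contact_force"],1),np.round(s["ft_torque"],2),s["gripper_width"])
im=imaging.grab_frame("wrist")[:,:,::-1].copy(); cv2.imwrite("pics/w8.png",im)
hsv=cv2.cvtColor(im,cv2.COLOR_BGR2HSV); m=cv2.inRange(hsv,(30,100,60),(50,255,255))
C,H=cv2.findContours(m,cv2.RETR_CCOMP,cv2.CHAIN_APPROX_NONE)
i=imaging.camera_info("wrist"); TC=np.array(i["tool_from_camera"]); W=np.linalg.inv(TC); c=(cam("top")[0]*0+np.array([[i["fx"],0,i["cx"]],[0,i["fy"],i["cy"]],[0,0,1]]),W[:3,:3],W[:3,3])
for k,h in enumerate(C):
    if cv2.contourArea(h)>60:
        print("hole" if H[0][k][3]>=0 else "outer",h[:,0].min(0),h[:,0].max(0))
        for zz in (-.007,-.010,-.013):
            Q=onplane(c,h[:,0].astype(float),np.array([0,0,zz]),np.array([0,0,1.]))[:,:2]*1e3; print(zz,cv2.minAreaRect(Q.astype(np.float32)),cv2.boxPoints(cv2.minAreaRect(Q.astype(np.float32))).round(1).tolist())
cv2.imwrite("pics/w8b.png",cv2.resize(im,(800,500)))
E
```

```text
[0.48512551 0.16407747 0.15751959] [ 0.2 -0.1 -1.1] [0.01 0.02 0.01] 0.01080171714294413
outer [308 340] [343 348]
-0.007 ((-69.68606567382812, 0.3391742706298828), (23.528635025024414, 6.924822807312012), 89.96675109863281) [[-73.19999694824219, -11.399999618530273], [-66.19999694824219, -11.399999618530273], [-66.19999694824219, 12.100000381469727], [-73.0999984741211, 12.100000381469727]]
-0.01 ((-66.513671875, 0.3425149917602539), (23.041358947753906, 6.781411170959473), 89.96675109863281) [[-69.9000015258789, -11.199999809265137], [-63.099998474121094, -11.199999809265137], [-63.099998474121094, 11.899999618530273], [-69.9000015258789, 11.899999618530273]]
-0.013 ((-63.34127426147461, 0.3458547592163086), (22.55408477783203, 6.637994289398193), 89.96674346923828) [[-66.69999694824219, -10.899999618530273], [-60.0, -10.899999618530273], [-60.0, 11.600000381469727], [-66.69999694824219, 11.600000381469727]]
outer [280 112] [371 308]
-0.007 ((19.58364486694336, 0.7590904235839844), (119.48128509521484, 47.507667541503906), 0.5382795929908752) [[-40.400001525878906, 24.0], [-39.9000
[... 667 characters left out ...]
301628112793), (12.86877155303955, 29.24991798400879), 89.32615661621094) [[44.599998474121094, -5.800000190734863], [73.80000305175781, -6.099999904632568], [74.0, 6.699999809265137], [44.70000076293945, 7.099999904632568]]
-0.01 ((59.773590087890625, 0.47261953353881836), (12.60226058959961, 28.644145965576172), 89.32615661621094) [[45.400001525878906, -5.699999809265137], [74.0, -6.0], [74.19999694824219, 6.599999904632568], [45.5, 6.900000095367432]]
-0.013 ((60.27528762817383, 0.4732089042663574), (12.3357515335083, 28.038394927978516), 89.32615661621094) [[46.20000076293945, -5.5], [74.19999694824219, -5.900000095367432], [74.4000015258789, 6.5], [46.29999923706055, 6.800000190734863]]
```

View pics/w8b.png

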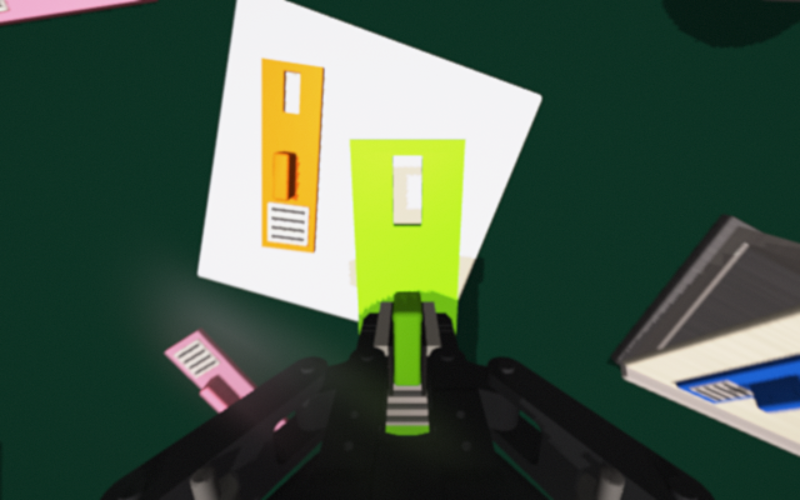

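```bash
python3 - <<'E'
from h import *
print(move(O+RP@[-.0097,-.0514,.075],onpanel(YP)), O+RP@[-.0097,-.0514,.075])
E
```

```text
(array([-0.1851,  0.3805,  0.0231]), array([-7.84, 34.14, 24.59])) [ 0.44857733 -0.25705466  0.13487271]
```

Emit:
jog_arm(steps=[-0.02, 0.045, -0.03, -1, 4, 3, -0.05, 0.1, -0.05, -2, 10, 7, -0.08, 0.155, -0.05, -4, 17, 12, -0.105, 0.21, -0.05, -5, 24, 17, -0.13, 0.265, -0.04, -6.5, 30, 21.5])

```text
t: 14.2
tcp_pos: [0.4576, -0.1197, 0.1958]
orientation: [3.131, -0.517, -0.003]
contact_force: [1.3, 1.5, -1.4]
gripper_width: 0.0108
```

```bash
python3 - <<'E'
from h import *
st();print(move(O+RP@[-.0097,-.0514,.075],onpanel(YP)))
E
```

```text
t 14.2 panel mm [ 23.73  86.25 125.98] rot err deg [ 1.75 -5.35 -3.74] F panel [ 0.2  1.6 -1.9] Mpanel [0.12 0.56 0.02] w 10.8 q [ 0.15 -0.38  0.07  2.32 -0.11  0.7  -1.28]
(array([-0.0377,  0.1369,  0.0501]), array([-1.75,  5.35,  3.74]))
```

Emit:
jog_arm(steps=[-0.01, 0.03, 0.02, -0.5, 1.5, 1, -0.02, 0.075, 0.035, -1, 3, 2, -0.032, 0.12, 0.05, -1.75, 5.3, 3.7, -0.0377, 0.137, 0.05, -1.75, 5.35, 3.75, -0.0377, 0.137, 0.05, -1.75, 5.35, 3.75])

```text
t: 14.82
tcp_pos: [0.4483, -0.2565, 0.1338]
orientation: [-3.141, -0.604, -0.08]
contact_force: [-0.7, -0.6, -1.4]
gripper_width: 0.0106
```

```bash
python3 - <<'E'
from h import *
st();print(move(O+RP@[-.0097,-.0514,.045],onpanel(YP)))
E
```

```text
t 14.82 panel mm [-10.63 -50.84  74.28] rot err deg [-0.01 -0.39  0.04] F panel [-1.3 -0.7 -0.8] Mpanel [ 0.05  0.71 -0.03] w 10.6 q [ 0.05 -0.24  0.55  2.36 -0.38  0.49 -0.73]
(array([0.0011, 0.0006, 0.0293]), array([ 0.01,  0.39, -0.04]))
```

Lower to about 14 mm above the wing and look through the slot.

Emit:
jog_arm(steps=[0.001, 0.0005, 0.01, 0, 0.2, 0, 0.001, 0.0005, 0.02, 0, 0.2, 0, 0.001, 0.0005, 0.029, 0, 0.2, 0, 0.001, 0.0005, 0.033, 0, 0.2, 0, 0.001, 0.0005, 0.033, 0, 0.2, 0])

```text
t: 15.45
tcp_pos: [0.4689, -0.2572, 0.1083]
orientation: [3.141, -0.609, -0.076]
contact_force: [1.0, -0.3, -0.3]
gripper_width: 0.0109
```

```bash
python3 - <<'E'
from h import *
im=imaging.grab_frame("wrist")[:,:,::-1].copy(); st(); cv2.imwrite("pics/w9.png",im); cv2.imwrite("pics/w9b.png",cv2.resize(im[60:310,165:485],(768,600),interpolation=cv2.INTER_CUBIC))
E
```

```text
t 15.5 panel mm [ -8.22 -50.12  41.8 ] rot err deg [ 0.05 -0.09 -0.13] F panel [-0.3  0.1 -0.1] Mpanel [-0.04  0.73 -0.  ] w 10.8 q [-0.05 -0.15  0.65  2.37 -0.53  0.42 -0.59]
```

View pics/w9b.png

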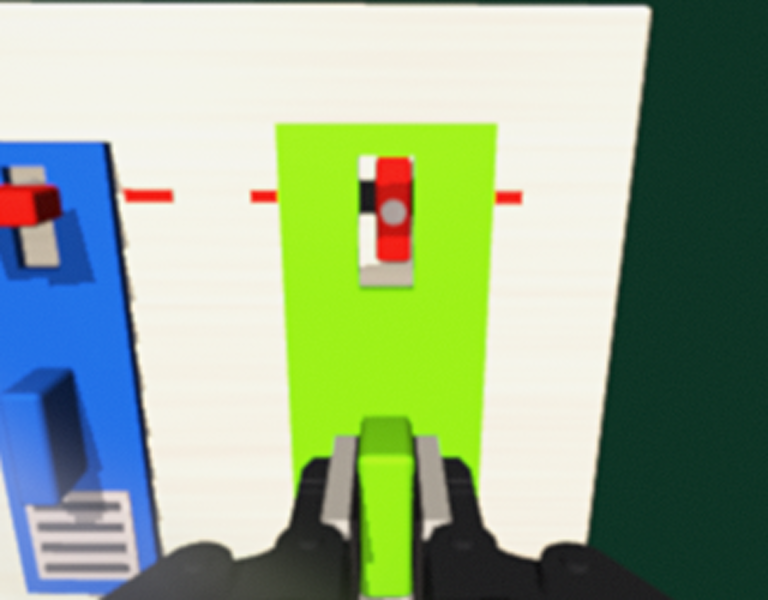

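```bash
python3 - <<'E'
from h import *
i=imaging.camera_info("wrist"); W=np.linalg.inv(i["tool_from_camera"]); c=(np.array([[i["fx"],0,i["cx"]],[0,i["fy"],i["cy"]],[0,0,1]]),W[:3,:3],W[:3,3])
px=lambda L:np.array(L)/2.4+[165,60]
n=np.array([0,0,1.])
print("slot",onplane(c,px([[386.5,155],[386.5,283],[359,220],[414,220]]),np.array([0,0,-.010]),n)*1e3)
print("wing",onplane(c,px([[393,212],[377,230],[410.5,230],[394,262],[394,158]]),np.array([0,0,.0138]),n)*1e3)
print("plate end",onplane(c,px([[276,125],[496,125]]),np.array([0,0,-.010]),n)*1e3)
print("marks",((onplane(cam("wrist"),px([[264,196],[508,197],[148,195]]),O,RP[:,2])-O)@RP)*1e3)
st()
E
```

```text
slot [[ 73.34647942   0.82611969 -10.        ]
 [ 46.14785149   0.82378977 -10.        ]
 [ 59.96277178  -5.01974336 -10.        ]
 [ 59.95472255   6.66946015 -10.        ]]
wing [[57.9664513   2.46740357 13.8       ]
 [53.49873757 -1.50881889 13.8       ]
 [53.49304476  6.84514674 13.8       ]
 [45.35070787  2.75963678 13.8       ]
 [70.92077909  2.66834655 13.8       ]]
plate end [[ 79.26892118 -21.62053332 -10.        ]
 [ 79.23525994  23.06731216 -10.        ]]
marks [[ 4.98697402e+01 -1.57400934e+01 -9.49450343e-16]
 [ 4.96988604e+01 -8.56844667e+01 -5.05202497e-15]
 [ 5.00995800e+01  1.74961233e+01  2.53755191e-14]]
t 15.5 panel mm [ -8.22 -50.12  41.8 ] rot err deg [ 0.05 -0.09 -0.13] F panel [-0.3  0.1 -0.1] Mpanel [-0.04  0.73 -0.  ] w 10.8 q [-0.05 -0.15  0.65  2.37 -0.53  0.42 -0.59]
```

Emit:
jog_arm(steps=[-0.0007, 0.0018, 0.003, 0, 0, 0.1, -0.0007, 0.0018, 0.006, 0, 0, 0.1, -0.0007, 0.0018, 0.01, 0, 0, 0.1, -0.0007, 0.0018, 0.012, 0, 0, 0.1, -0.0007, 0.0018, 0.012, 0, 0, 0.1])

```text
t: 16.12
tcp_pos: [0.475, -0.2601, 0.0981]
orientation: [-3.141, -0.609, -0.079]
contact_force: [-0.1, 0.2, -1.5]
gripper_width: 0.0105
```

```bash
cat > rel.py <<'E'
from h import *
import sys
im=imaging.grab_frame("wrist")[:,:,::-1].copy(); st(); cv2.imwrite(f"pics/{sys.argv[1]}.png",im)
s=ctrl.read_state(); H0=((s["tcp_pos"]-O)@RP)[2]
i=imaging.camera_info("wrist"); W=np.linalg.inv(i["tool_from_camera"]); c=(np.array([[i["fx"],0,i["cx"]],[0,i["fy"],i["cy"]],[0,0,1]]),W[:3,:3],W[:3,3])
hsv=cv2.cvtColor(im,cv2.COLOR_BGR2HSV); g=cv2.inRange(hsv,(30,100,60),(50,255,255)); n=np.array([0,0,1.])
C,Hh=cv2.findContours(g,cv2.RETR_CCOMP,cv2.CHAIN_APPROX_NONE)
k=max([k for k in range(len(C)) if Hh[0][k][3]>=0 and C[k][:,0,1].max()<200],key=lambda k:cv2.contourArea(C[k])); h=C[k][:,0].astype(float)
S=onplane(c,h,np.array([0,0,-.010]),n)*1e3; print("slot x",S[:,0].min().round(1),S[:,0].max().round(1),"y",S[:,1].min().round(1),S[:,1].max().round(1))
out=max(C,key=cv2.contourArea)[:,0]; e=onplane(c,np.array([[325.,out[:,1].min()-.5]]),np.array([0,0,-.010]),n)*1e3; print("end x",e[0,0].round(1))
x0,y0=h.min(0).astype(int);x1,y1=h.max(0).astype(int)
r=(cv2.inRange(hsv,(0,150,100),(8,255,255))|cv2.inRange(hsv,(172,150,100),(180,255,255))); mk=np.zeros_like(r); mk[y0-15:y1+3,x0-2:x1+3]=r[y0-15:y1+3,x0-2:x1+3]
q=np.argwhere(mk)[:,::-1].astype(float)
if len(q):
    Wg=onplane(c,q,np.array([0,0,H0-.028]),n)*1e3; print("wing n",len(q),"x",Wg[:,0].min().round(1),Wg[:,0].max().round(1),"y",Wg[:,1].min().round(1),Wg[:,1].max().round(1),"mean",Wg.mean(0).round(1))
E
python3 rel.py w10
```

```text
t 16.18 panel mm [ -8.99 -52.38  29.72] rot err deg [ 0.02 -0.09 -0.01] F panel [-0.8  0.6 -1.8] Mpanel [ 0.01  0.73 -0.04] w 10.8 q [-0.09 -0.11  0.7   2.36 -0.62  0.4  -0.5 ]
slot x 45.6 73.6 y -5.8 7.0
end x 80.0
wing n 589 x 47.1 71.8 y -4.7 4.1 mean [59.9 -0.3  1.7]
```

Emit:
jog_arm(steps=[0, -0.0008, 0.001, 0, 0, 0, 0, -0.0008, 0.003, 0, 0, 0, 0, -0.0008, 0.005, 0, 0, 0, 0, -0.0008, 0.007, 0, 0, 0, 0, -0.0008, 0.008, 0, 0, 0])

```text
t: 16.8
tcp_pos: [0.4796, -0.2597, 0.0916]
orientation: [-3.141, -0.609, -0.079]
contact_force: [-0.4, 0.0, -0.8]
gripper_width: 0.0107
```

```bash
python3 rel.py w11
```

```text
t 16.85 panel mm [ -9.02 -51.55  21.61] rot err deg [ 0.03 -0.09 -0.  ] F panel [-0.4 -0.3 -1. ] Mpanel [-0.    0.73 -0.  ] w 10.8 q [-0.11 -0.09  0.72  2.36 -0.68  0.39 -0.45]
slot x 45.6 73.6 y -5.7 6.8
end x 80.0
wing n 680 x 46.8 71.9 y -3.9 5.0 mean [59.8  0.5 -6.4]
```

Emit:
jog_arm(steps=[0, 0, 0.002, 0, 0, 0, 0, 0, 0.004, 0, 0, 0, 0, 0, 0.006, 0, 0, 0, 0, 0, 0.008, 0, 0, 0, 0, 0, 0.008, 0, 0, 0])

```text
t: 17.48
tcp_pos: [0.4842, -0.26, 0.085]
orientation: [-3.141, -0.609, -0.079]
contact_force: [-0.2, 0.1, -0.6]
gripper_width: 0.0108
```

```bash
python3 rel.py w12
```

```text
t 17.52 panel mm [ -9.02 -51.63  13.73] rot err deg [ 0.02 -0.09  0.  ] F panel [-0.2  0.4 -0.3] Mpanel [-0.01  0.71  0.04] w 10.6 q [-0.13 -0.06  0.74  2.36 -0.75  0.38 -0.39]
slot x 44.5 73.6 y -5.7 6.8
end x 80.0
wing n 761 x 46.7 72.5 y -4.2 4.8 mean [ 60.    0.3 -14.3]
```

Emit:
jog_arm(steps=[0, 0, 0.003, 0, 0, 0, 0, 0, 0.006, 0, 0, 0, 0, 0, 0.009, 0, 0, 0, 0, 0, 0.012, 0, 0, 0, 0, 0, 0.012, 0, 0, 0])

```text
t: 18.15
tcp_pos: [0.491, -0.2606, 0.075]
orientation: [-3.141, -0.609, -0.079]
contact_force: [0.9, -0.2, -0.7]
gripper_width: 0.0106
```

```bash
python3 -c "
from h import *
st()"
```

```text
t 18.15 panel mm [ -9.16 -51.57   1.57] rot err deg [ 0.02 -0.11 -0.  ] F panel [ 0.3 -0.1 -1.1] Mpanel [-0.01  0.75  0.02] w 10.6 q [-0.15 -0.01  0.76  2.36 -0.86  0.38 -0.29]
```

Emit:
jog_arm(steps=[0, 0, 0.001, 0, 0, 0, 0, 0, 0.002, 0, 0, 0, 0, 0, 0.003, 0, 0, 0, 0, 0, 0.004, 0, 0, 0, 0, 0, 0.004, 0, 0, 0])

```text
t: 18.77
tcp_pos: [0.4933, -0.2608, 0.072]
orientation: [-3.141, -0.609, -0.079]
contact_force: [-0.6, 0.1, -1.7]
gripper_width: 0.0108
```

```bash
python3 -c "
from h import *
st()"
```

```text
t 18.77 panel mm [ -8.97 -51.61  -2.24] rot err deg [ 0.02 -0.08  0.  ] F panel [-1.5  0.1 -1. ] Mpanel [-0.01  0.74 -0.  ] w 10.8 q [-0.15  0.    0.76  2.36 -0.9   0.38 -0.25]
```

Emit:
jog_arm(steps=[0, 0, 0.0005, 0, 0, 0, 0, 0, 0.001, 0, 0, 0, 0, 0, 0.0015, 0, 0, 0, 0, 0, 0.002, 0, 0, 0, 0, 0, 0.002, 0, 0, 0])

```text
t: 19.4
tcp_pos: [0.4938, -0.2608, 0.0712]
orientation: [-3.138, -0.611, -0.082]
contact_force: [-32.1, 9.9, 34.7]
gripper_width: 0.0103
```

```bash
python3 -c "
from h import *
st()"
```

```text
t 19.4 panel mm [ -9.03 -51.6   -3.22] rot err deg [0.14 0.   0.12] F panel [-6.9  7.4 47.2] Mpanel [1.21 1.68 0.13] w 10.3 q [-0.15  0.01  0.77  2.36 -0.92  0.38 -0.24]
```

Emit:
jog_arm(steps=[0, 0, -0.0008, 0, 0, 0, 0, 0, -0.0008, 0, 0, 0, 0, 0, -0.0008, 0, 0, 0, 0, 0, -0.0008, 0, 0, 0, 0, 0, -0.0008, 0, 0, 0])

```text
t: 20.02
tcp_pos: [0.4938, -0.2609, 0.0713]
orientation: [-3.14, -0.61, -0.08]
contact_force: [-9.5, 3.1, 8.9]
gripper_width: 0.0109
```

```bash
python3 -c "
from h import *
st()
z=np.load('w0.npz'); c=(z['K'],z['R'],z['t'])
print(((onplane(c,np.array([[245,188],[309,188],[278,195],[278,236]])/1.25,O+RP[:,2]*.006,RP[:,2])-O)@RP*1e3).round(1))"
```

```text
t 20.02 panel mm [ -9.   -51.61  -3.13] rot err deg [ 0.05 -0.05  0.04] F panel [-2.9  2.3 12.9] Mpanel [ 0.24  0.75 -0.02] w 10.9 q [-0.15  0.    0.76  2.36 -0.92  0.38 -0.24]
[[64.6 70.8  6. ]
 [65.1 25.3  6. ]
 [59.9 47.9  6. ]
 [29.2 51.3  6. ]]
```

Emit:
jog_arm(steps=[-0.001, 0, 0, 0, 0, 0, -0.0025, 0, 0, 0, 0, 0, -0.004, 0, 0, 0, 0, 0, -0.006, 0, 0, 0, 0, 0, -0.007, 0, 0, 0, 0, 0])

```text
t: 20.65
tcp_pos: [0.4889, -0.2611, 0.0679]
orientation: [3.141, -0.611, -0.08]
contact_force: [-0.2, -0.7, 6.2]
gripper_width: 0.0106
```

```bash
python3 rel.py w13
```

```text
t 20.7 panel mm [-15.1  -52.23  -3.12] rot err deg [-0.03  0.01  0.02] F panel [1.6 0.2 5.3] Mpanel [-0.13 -0.35  0.04] w 10.4 q [-0.14  0.    0.76  2.37 -0.94  0.38 -0.21]
slot x 45.0 77.9 y -6.0 6.6
end x 80.0
wing n 945 x 52.6 77.5 y -4.1 4.2 mean [ 65.6   0.  -31.1]
```

Emit:
jog_arm(steps=[0, 0, -0.001, 0, 0, 0, 0, 0, -0.001, 0, 0, 0, 0, 0, -0.002, 0, 0, 0, 0, 0, -0.02, 0, 0, 0, 0, 0, -0.05, 0, 0, 0], fingers=0.3)

```text
t: 21.32
tcp_pos: [0.4589, -0.2577, 0.1074]
orientation: [3.142, -0.607, -0.078]
contact_force: [0.9, 0.4, -0.3]
gripper_width: 0.0256
```

Emit:
jog_arm(steps=[0, 0, -0.02, 0, 0, 0, 0.01, 0, -0.03, 0, 0, 0, 0.03, 0, -0.03, 0, 0, 0, 0.045, 0, -0.03, 0, 0, 0, 0.045, 0, -0.03, 0, 0, 0])

```text
t: 21.95
tcp_pos: [0.4801, -0.2598, 0.1588]
orientation: [3.141, -0.61, -0.078]
contact_force: [0.4, -0.5, -0.0]
gripper_width: 0.0257
```

```bash
python3 - <<'E'
from h import *
st(); c=cam("wrist"); im=imaging.grab_frame("wrist")[:,:,::-1].copy(); cv2.imwrite("pics/w14.png",im)
hsv=cv2.cvtColor(im,cv2.COLOR_BGR2HSV); loc=lambda uv,h:(onplane(c,uv,O+RP[:,2]*h,RP[:,2])-O)@RP*1e3
g=cv2.inRange(hsv,(30,100,60),(50,255,255)); g[:90]=0
q=loc(np.argwhere(g)[:,::-1].astype(float),.006); k=(abs(q[:,1]+51)<35)&(q[:,0]>20)&(q[:,0]<90); print("plate",q[k].min(0).round(1),q[k].max(0).round(1))
# sides
for x in (25,35,45,55):
    b=k&(abs(q[:,0]-x)<1.5); 
    if b.any(): print(x,q[b,1].min().round(1),q[b,1].max().round(1))
r=cv2.inRange(hsv,(0,150,130),(8,255,255))|cv2.inRange(hsv,(172,150,130),(180,255,255))
q=loc(np.argwhere(r)[:,::-1].astype(float),.028)[:,:2]; k=(abs(q[:,1]+51)<13)
print("wing",cv2.minAreaRect(q[k].astype(np.float32)))
print(move(O+RP@[.05,-.0516,.03],onpanel(YP)))
E
```

```text
t 21.95 panel mm [ 29.91 -51.68  76.46] rot err deg [ 0.01 -0.06 -0.05] F panel [ 0.3 -0.5 -0.2] Mpanel [-0.01  0.69  0.01] w 25.7 q [ 0.02 -0.21  0.55  2.29 -0.35  0.52 -0.8 ]
plate [ 20.8 -75.7   6. ] [ 61.4 -29.8   6. ]
25 -75.0 -30.2
35 -75.4 -30.5
45 -75.2 -30.0
55 -75.7 -30.3
wing ((51.282039642333984, -52.15580368041992), (27.605026245117188, 8.27154541015625), 0.019559727981686592)
(array([0.0213, 0.0001, 0.0462]), array([-0.03,  0.12,  0.02]))
```

Emit:
jog_arm(steps=[0.0205, 0, 0.01, 0, 0.1, 0, 0.0205, 0, 0.035, 0, 0.1, 0, 0.0205, 0, 0.06, 0, 0.1, 0, 0.0205, 0, 0.0725, 0, 0.1, 0, 0.0205, 0, 0.0725, 0, 0.1, 0])

```text
t: 22.62
tcp_pos: [0.5365, -0.2638, 0.1089]
orientation: [-3.141, -0.608, -0.079]
contact_force: [0.5, 0.7, -0.8]
gripper_width: 0.0256
```

Emit:
jog_arm(steps=[0, 0, 0, 0, 0, 0, 0, 0, 0, 0, 0, 0, 0, 0, 0, 0, 0, 0, 0, 0, 0, 0, 0, 0, 0, 0, 0, 0, 0, 0], fingers=0, force=30)

```text
t: 23.25
tcp_pos: [0.537, -0.2643, 0.1108]
orientation: [-3.14, -0.611, -0.08]
contact_force: [-6.3, 2.0, 4.2]
gripper_width: 0.0078
```

```bash
python3 -c "
from h import *
st()"
```

```text
t 23.25 panel mm [ 49.14 -51.6    4.38] rot err deg [0.05 0.02 0.03] F panel [-2.9  1.5  7.1] Mpanel [0.23 1.49 0.04] w 7.8 q [-0.1   0.01  0.66  2.25 -0.71  0.42 -0.51]
```

Emit:
jog_arm(steps=[0.0004, 0, 0, 0, 0, -10, 0.0004, 0, 0, 0, 0, -20, 0.0004, 0, 0, 0, 0, -30, 0.0004, 0, 0, 0, 0, -40, 0.0004, 0, 0, 0, 0, -46])

```text
t: 23.88
tcp_pos: [0.5372, -0.2651, 0.111]
orientation: [2.673, -0.408, 0.826]
contact_force: [-5.5, -1.4, -0.2]
gripper_width: 0.0079
```

```bash
python3 -c "
from h import *
st()"
```

```text
t 23.88 panel mm [ 49.52 -52.43   4.41] rot err deg [-4.000e-02  2.000e-02 -4.619e+01] F panel [-4.5 -1.8  2.9] Mpanel [-0.34  1.45 -0.07] w 7.9 q [-0.09  0.01  0.65  2.25 -0.71  0.42  0.3 ]
```

Emit:
jog_arm(steps=[0, 0, 0, 0, 0, -10, 0, 0, 0, 0, 0, -20, 0, 0, 0, 0, 0, -30, 0, 0, 0, 0, 0, -39, 0, 0, 0, 0, 0, -45])

```text
t: 24.5
tcp_pos: [0.5379, -0.2655, 0.1115]
orientation: [2.529, 0.013, 1.508]
contact_force: [-1.5, -1.5, -2.0]
gripper_width: 0.0081
```

Emit:
jog_arm(steps=[0, 0, 0, 0, 0, -1.5, 0, 0, 0, 0, 0, -1.5, 0, 0, 0, 0, 0, -1.5, 0, 0, 0, 0, 0, -1.5, 0, 0, 0, 0, 0, -1.5])

```text
t: 25.12
tcp_pos: [0.5379, -0.2654, 0.1115]
orientation: [2.53, 0.024, 1.524]
contact_force: [-3.9, -5.0, 2.5]
gripper_width: 0.0079
```

```bash
python3 -c "
from h import *
st()"
```

```text
t 25.12 panel mm [ 50.33 -52.7    4.41] rot err deg [-1.100e-01  2.000e-02 -9.234e+01] F panel [-1.4 -5.2  4.1] Mpanel [-0.97  0.94 -0.68] w 7.9 q [-0.08  0.01  0.64  2.25 -0.71  0.42  1.1 ]
```

Emit:
jog_arm(steps=[0, 0, 0, 0, 0, 1, 0, 0, 0, 0, 0, 1, 0, 0, 0, 0, 0, 1, 0, 0, -0.03, 0, 0, 1, 0, 0, -0.08, 0, 0, 1], fingers=0.3)

```text
t: 25.75
tcp_pos: [0.4912, -0.26, 0.1756]
orientation: [2.534, 0.015, 1.514]
contact_force: [0.6, 0.6, 0.3]
gripper_width: 0.0257
```

Emit:
jog_arm(steps=[0, 0, -0.03, 0, 0, 0, 0, 0, -0.06, 0, 0, 0, 0, 0, -0.06, 0, 0, 0, 0, 0, -0.06, 0, 0, 0, 0, 0, -0.06, 0, 0, 0])

```text
t: 26.38
tcp_pos: [0.4578, -0.2576, 0.2242]
orientation: [2.532, 0.014, 1.514]
contact_force: [-0.3, -0.2, -1.0]
gripper_width: 0.0254
```

```bash
python3 - <<'E'
from h import *
st(); im=imaging.grab_frame("wrist")[:,:,::-1].copy(); cv2.imwrite("pics/w15.png",im)
c=cam("wrist"); sc=imaging.grab_frame("scene")[:,:,::-1]; tp=imaging.grab_frame("top")[:,:,::-1]; cv2.imwrite("pics/top9.png",tp);cv2.imwrite("pics/scene9.png",sc)
cc=[cv2.resize(im,(400,250)),cv2.resize(sc[215:340,165:365],(400,250),interpolation=cv2.INTER_CUBIC),cv2.resize(tp[80:260,180:500],(400,225))]
v=np.zeros((500,800,3),np.uint8); v[:250,:400]=cc[0]; v[:250,400:]=cc[1]; v[250:475,:400]=cc[2]; 
v[250:500,400:]=cv2.resize(tp[160:250,372:516],(400,250),interpolation=cv2.INTER_CUBIC); cv2.imwrite("pics/fin.png",v)
for n in ("top","scene"):
    print(n,[(np.round(d["centre"],3).tolist(),round(d["score"],2)) for d in imaging.tip_of(n,"eye")+imaging.tip_of(n,"grater")])
E
```

```text
t 26.38 panel mm [ 49.09 -51.2  142.94] rot err deg [ 1.200e-01 -2.000e-02 -9.151e+01] F panel [-0.8 -0.2 -0.7] Mpanel [-0.02  0.56 -0.02] w 25.4 q [ 0.06 -0.35  0.49  2.24 -0.17  0.68  0.62]
top [([0.532, -0.266, 0.101], 0.8), ([0.591, 0.436, 0.002], 0.77), ([0.216, 0.234, -0.0], 0.64), ([0.492, -0.266, 0.074], 0.82), ([0.564, 0.478, 0.002], 0.71), ([0.248, 0.279, -0.003], 0.7)]
scene [([0.593, 0.434, -0.0], 0.82), ([0.531, -0.264, 0.1], 0.79), ([0.219, 0.228, -0.006], 0.65), ([0.488, -0.259, 0.07], 0.89), ([0.57, 0.478, 0.005], 0.77), ([0.246, 0.275, 0.001], 0.68)]
```

View pics/fin.png

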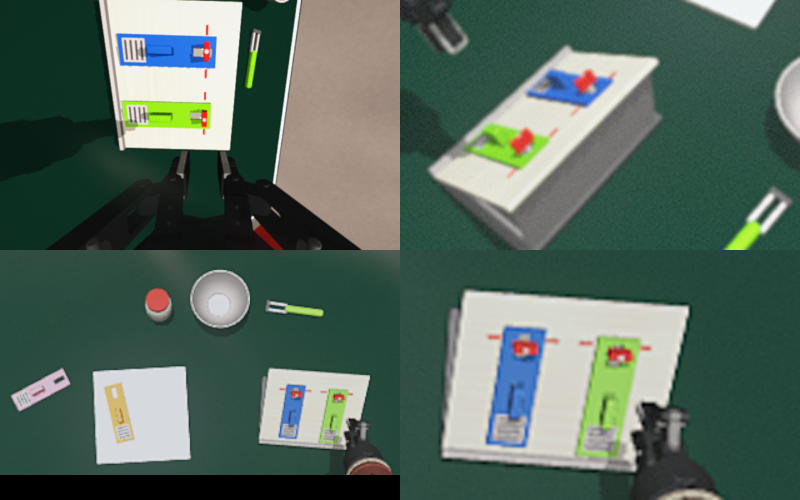

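```bash
python3 - <<'E'
from h import *
c=cam("wrist"); im=cv2.imread("pics/w15.png"); hsv=cv2.cvtColor(im,cv2.COLOR_BGR2HSV); loc=lambda uv,h:(onplane(c,uv,O+RP[:,2]*h,RP[:,2])-O)@RP*1e3
r=cv2.inRange(hsv,(0,150,130),(8,255,255))|cv2.inRange(hsv,(172,150,130),(180,255,255))
for y0 in (-51,50):
    q=loc(np.argwhere(r)[:,::-1].astype(float),.028)[:,:2]; k=(abs(q[:,1]-y0)<14)&(abs(q[:,0]-50)<14); print("wing",cv2.minAreaRect(q[k].astype(np.float32)))
g=cv2.inRange(hsv,(30,100,60),(50,255,255)); q=loc(np.argwhere(g)[:,::-1].astype(float),.006)[:,:2]; k=(abs(q[:,1]+51)<35)&(abs(q[:,0])<95)
print("plate",cv2.minAreaRect(q[k].astype(np.float32)))
print(ctrl.hand_in())
E
```

```text
wing ((50.46253967285156, -51.400230407714844), (7.091869831085205, 25.296113967895508), 1.2952837944030762)
wing ((51.32610321044922, 49.17997360229492), (8.025543212890625, 24.6899356842041), 1.495536208152771)
plate ((-13.801231384277344, -52.99297332763672), (46.87525939941406, 150.156494140625), 89.8721923828125)
the job is handed in; nothing more can be done
None
```

The lime-green plate is on the free post and locked, and I handed the job in at about 26 s, well inside the 61 s limit. No verdict was reported.

**What I did:**
- Squeezed the red wing between the jaws. It started about 16° off, and this set it to 0 and located the post at about y −51.6 mm.
- Gripped the plate by its rib and lined its slot up with the wing using the wrist camera.
- Lowered the plate until it touched the panel, then let it down the slope and released it.
- Turned the wing a quarter turn to its stop and backed off clear.

**Last checks:**
- **Plate:** it hangs within about 0.1° of straight. Its origin is at panel x −13.8, y −53 mm, so it rests on the post at the top of its slot. Its outline fits a plate lying flat.
- **Wing:** it lies crosswise within about 1.3° by the picture, the same reading as the locked blue one, and points at the red marks.
- **Arm:** the force on the tool is about zero and nothing is being touched.
- **Other things:** the final pictures show the orange plate, bowl, jar and peeler in their places.

**What disagreed:**
- **Finger length:** in practice the fingertips sat about 10 mm behind the TCP, not 22 mm ahead as stated. My first attempt to squeeze the wing therefore closed on air above it.
- **Contact forces:** the fingertips pressed the plate on the board with about 49 N. The held plate pressed the panel with about 48 N. Both were through the fingers, not the gripper body, and the highest reading I saw was well under the 120 N wrist limit.

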